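# Clamp a freshly glued jotter pad in the pad press

### The arm

A 6-joint arm with a two-finger parallel gripper is mounted at the origin on a cart in front of the work surface, level with it; the furniture and walls round the work are solid. World frame = base frame: x ahead of the robot, y to its left, z up, the work surface at z = 0. Lengths are in m, angles in rad, forces in N, time in s.
With the tool pointing down it reaches from about 0.275 to 0.875 m from the base axis. Payload 12.5 kg.
Tool frame: the origin (TCP) lies at the very end of the fingers, on their centre line; the grasp point (between the pads) lies 19 mm behind it; z points along the fingers, y is the line along which they close (so a half turn about z gives the same grasp; the last joint's range is limited). The gripper opens to 85 mm and grips with 20 to 120 N. Pads are 22 mm wide; open, the fingers measure 114 mm over their backs; the gripper's body (76 mm by 85 mm) begins 54 mm behind the grasp point. The pads swing forward as they close: fully open they stand 13 mm farther back than shut.
Start: joints at [-1.257, 0.351, 1.652, -0, 1.139, -0.085], TCP at [0.214, -0.507, 0.231] pointing down, gripper open.
Joint ranges: [-2.75, 2.75], [-0.79, 2.1], [0.01, 2.65], [-1.57, 4.71], [0.07, 3.14], [-2.87, 2.87]. Speed limits (rad/s): [2.22, 2.22, 2.79, 3.14, 3.14, 3.14].

### API

Orientations are given as a 3x3 rotation matrix whose columns are the frame's x, y, z axes.
In Python, from bench import manip gives the robot as it stands. Calls block until the motion is done:
- manip.move_ptp(position, orientation): joint-space move of the TCP to a pose.
- manip.move_l(position, attitude=None, max_speed=0.15): straight line of the TCP; attitude=None keeps the orientation; max_speed is the mean speed in m/s.
- manip.move_j(angles): joint-space move.
- manip.set_gripper(opening, effort=None): opening from 0.0 (shut) to 1.0 (fully open); effort is the grip in N (None keeps the last); returns when the fingers have stopped.
- manip.dwell(seconds).
- manip.inverse_kinematics(position, orientation): joint angles nearest the present ones, or None.
- manip.grab_frame(name): name is "scene" or "top" or "wrist"; returns (picture, depth): 420x560x3 uint8, red, green, blue; 420x560 float32, m along the optical axis (not along the pixel's ray), 0 where there is no reading.
- manip.get_calibration(name): a dict with "camera_matrix" (3x3 intrinsics, pixels), "R" (3x3) and "t" (3): a world point X has camera coordinates R X + t. Camera axes: x right, y down, z forward; pixel columns grow to the right and rows downward; lengths in m; the calibration is good to about 2 mm. A picture is of the moment at which its call begins: read the wrist's pose just before it. get_calibration takes no time and is no camera call; for the wrist camera it gives the pose at the moment of the call.
A pose or a line that the arm cannot do raises manip.Unreachable and nothing moves.
- manip.sign_off(): hands the job in; it is judged then, once.
Trained networks look in the newest picture that a camera, given by its name, has taken for a name from the list of things; names that differ only in an ending like _2 or _b are one class to them, and where a whole thing is asked for, a point or a joint stands for the part that bears it (a point fixed in the world has none). Each returns a list of dicts, best first, with "confidence" (0 to 1); they miss things now and then, are a little off and sometimes report something else, mostly with a low value. They report only what shows in the picture. A call takes as long as a camera call.
- manip.look_for(camera, name): "at" ([x, y, z] in m, in world coordinates, good to about 4 mm: the middle of the surface that is visible of it).
Readings, each from a call of its own:
- manip.current_time(): time.
- manip.current_qpos(): joint angles.
- manip.current_joint_vel(): joint speeds.
- manip.current_joint_torque(): joint torques, N m.
- manip.current_ee_pos(): TCP position.
- manip.current_tcp_rot(): TCP orientation.
- manip.current_force(): force on the tool from outside, world axes, zero at the start.
- manip.current_ft_torque(): the same for the moment, N m.
- manip.current_grip_width(): opening from 0.0 (shut) to 1.0 (fully open).
- manip.current_grip_force(): force on a finger pad.
Only numpy, scipy, OpenCV 4.12 (cv2) and the standard library are available. Lean on these libraries where they do the work, as an engineer would, in place of code of your own. Each camera call takes 0.05 s, during which the arm holds its last target. There are 200 camera calls.

### The job

The jotter pad's bound end has just been re-glued and has to dry in the pad press. Pull the pad out of the pigeonhole by the bound end that sticks out, then (you will have to put it down and take it afresh by its plain end) slide it flat, centred and square along the bed, bound end first, under the raised foot until it meets the column, and let go. Then turn the bar knob clockwise until the foot just touches the pad, and a quarter of a turn more; leave the glue stick and the eraser where they are.

Things in the scene. Friction and masses are not known exactly. Their poses are not given: they have to be found in the camera images.
- pad_mid (a point): centre (half-way up) of the jotter pad, a rigid block 130 x 62 x 16 mm (x, y, z), 0.11 kg, brown card covers with white paper between; its +x axis points to the bound end, which is wrapped in a 20 mm wide grey cloth strip; z up. It starts lying flat in the organiser's pigeonhole, bound end outwards, sticking out 49 to 55 mm
- pad_head (a point): middle of the end face of the bound (cloth) end of the pad, half-way up, 65 mm along +x from pad_mid
- pad_tail (a point): middle of the end face of the plain end of the pad, half-way up, 65 mm along -x from pad_mid
- organiser: fixed light-wood desk organiser, 90 deep (x) x 86 wide (y) x 75 mm high, a brass-knobbed dummy drawer below and one pigeonhole above it; origin under its centre, its open front faces its -x axis
- organiser_mouth (a point): middle of the sill of the pigeonhole: its floor lies here (40 mm above the desk), the hole is 70 wide, 27 high and 84 mm deep, opening to the organiser's -x
- press: fixed pad press, origin on the desk. Wooden bed x -75 to +85, y -40 to +40, top 14 mm above the desk; at the +x end a grey column 34 wide, front face at x = 60 (foot flange 64 wide); its arm, 34 wide, reaches back to x = 23, underside at 59, top at 84 mm height. The throat is open to -x and both sides: the pad goes in along +x. The desk by the bed's -x half is free for 150 mm on the +y side
- press_stop (a point): foot of the column's front face, on the bed's upper face: the middle of the bound end meets the column just above this point when the pad is home
- knob_grip (a point): on the screw axis (40 mm from the press origin along its +x), 9 mm below the top of the black bar knob; the bar is 48 long (its own x axis) x 14 thick (y) x 26 mm high. It sinks and turns with the screw, and is 120 mm above the desk at knob angle 0
- knob (a joint): angle of the bar knob in rad, growing as it is turned clockwise seen from above, 0 to 6.6; it lowers the screw and foot by 12 mm a full turn, stays where it is left, friction about 0.08 N m. At 0 the bar's x axis lies along the press's x axis. It starts between 0 and 0.7
- foot_face (a point): centre of the round underside (28 mm across, rubber faced) of the press foot, which does not turn; 35.5 mm above the desk at knob angle 0, and it goes down with the screw until it touches the pad's top
- foot (a joint): how far the foot's spring is pressed in, in m, 0 when the foot hangs free, at most 0.0075; 5 N a mm. Once the foot rests on the pad, each further full turn presses it in by 12 mm, so a quarter turn reads 0.003
- glue_stick: loose glue stick standing upright, 27 mm across, 98 mm tall, bystander; origin under its centre
- eraser: loose eraser in a blue sleeve, 19 x 40 x 13 mm, bystander; origin under its centre

How it is judged:
By the outcome, as a careful person would: the job done as asked, in the order asked, and still so for the second after the job is handed in, with the robot touching nothing.
It also fails if it takes over 72 s, if anything falls off the work surface, if the arm or the gripper's body presses on something with over 40 N, if the wrist force passes 120 N, or if a joint passes its speed limit or range.

## Working session

There is one attempt and no reset: what is moved stays moved. The work goes in short steps, each a Python script; the robot and the scene stay as the last script left them, time stands still between calls to the robot, and variables do not carry over. Pictures are saved under pics/ and viewed, at most 10 in all, crops included, and the job is handed in when it is done.

```bash
ls; mkdir -p pics
python3 - <<'E'
from bench import manip
import cv2,numpy as np
for c in("scene","top"):
    p,d=manip.grab_frame(c); cv2.imwrite(f"pics/{c}0.png",p[:,:,::-1]); np.savez(f"{c}0.npz",p=p,d=d)
    k=manip.get_calibration(c); print(c,k["camera_matrix"].tolist(),k["R"].round(3).tolist(),k["t"].round(3).tolist())
    for n in("pad_mid","pad_head","organiser","organiser_mouth","press","press_stop","knob_grip","foot_face","glue_stick","eraser"):
        print(n,[(np.round(r["at"],3).tolist(),round(r["confidence"],2)) for r in manip.look_for(c,n)[:2]])
E
```

```text
pics
scene [[392.2939392768242, 0.0, 282.28804160895174], [0.0, 392.2939392768242, 212.62275792407385], [0.0, 0.0, 1.0]] [[0.786, -0.618, 0.018], [-0.441, -0.581, -0.684], [0.433, 0.529, -0.73]] [-0.585, 0.124, 0.931]
pad_mid [([0.553, -0.397, 0.056], 0.82)]
pad_head [([0.554, -0.399, 0.059], 0.8)]
organiser [([0.602, -0.447, 0.073], 0.57)]
organiser_mouth [([0.601, -0.449, 0.074], 0.63)]
press [([0.494, -0.206, 0.013], 0.56)]
press_stop [([0.492, -0.207, 0.016], 0.69)]
knob_grip []
foot_face []
glue_stick [([0.655, -0.324, 0.06], 0.57)]
eraser []
top [[513.6004069387354, 0.0, 286.2784366883009], [0.0, 513.6004069387354, 205.12493673061746], [0.0, 0.0, 1.0]] [[-0.018, -1.0, 0.012], [-0.984, 0.015, -0.179], [0.179, -0.015, -0.984]] [-0.291, 0.541, 0.958]
pad_mid [([0.551, -0.39, 0.054], 0.74)]
pad_head [([0.549, -0.393, 0.056], 0.88)]
organiser [([0.612, -0.433, 0.078], 0.62)]
organiser_mouth [([0.607, -0.426, 0.077], 0.96)]
press [([0.476, -0.178, 0.017], 0.96), ([0.648, -0.315, 0.085], 0.47)]
press_stop [([0.48, -0.181, 0.013], 0.7), ([0.449, -0.158, 0.123], 0.69)]
knob_grip [([0.449, -0.162, 0.124], 0.82)]
foot_face []
glue_stick [([0.646, -0.316, 0.085], 0.63), ([0.607, -0.434, 0.078], 0.25)]
eraser [([0.381, -0.075, 0.01], 0.69), ([0.478, -0.183, 0.012], 0.31)]
```

View pics/top0.png

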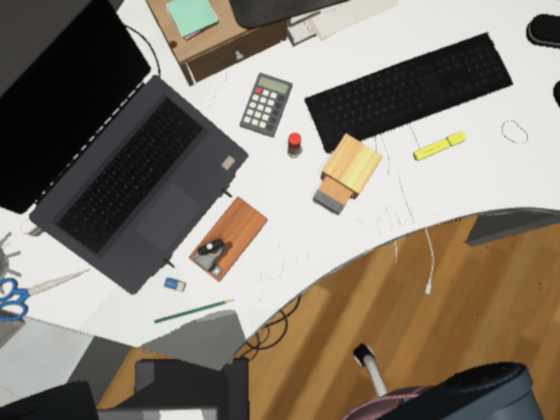

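View pics/scene0.png

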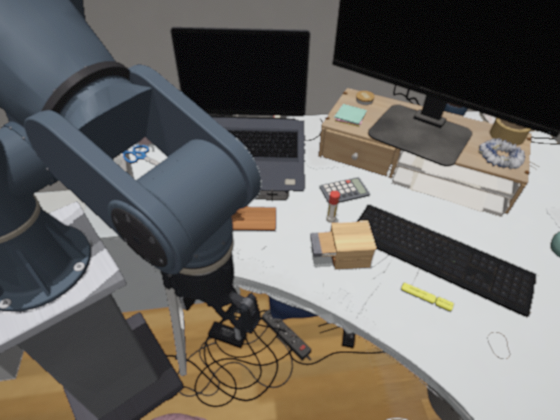

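```bash
cat > h.py <<'E'
from bench import manip
import cv2,numpy as np
def cloud(c,shot=None):
    if shot is None:
        k=manip.get_calibration(c); p,d=manip.grab_frame(c)
    else: k=manip.get_calibration(c); p,d=shot
    K=k["camera_matrix"]; v,u=np.mgrid[:420,:560]
    X=np.stack([(u-K[0,2])*d/K[0,0],(v-K[1,2])*d/K[1,1],d],-1)
    W=(X-np.array(k["t"]))@np.array(k["R"]); W[d==0]=np.nan
    return p,W
def rect(W,z0,z1,c,r,mask=None):
    m=(W[...,2]>z0)&(W[...,2]<z1)&(np.hypot(W[...,0]-c[0],W[...,1]-c[1])<r)
    if mask is not None: m&=mask
    n,l,s,_=cv2.connectedComponentsWithStats(m.astype(np.uint8)); 
    i=1+np.argmax(s[1:,4]); m=l==i
    P=W[m]; (cx,cy),(w,h),a=cv2.minAreaRect((P[:,:2]*1000).astype(np.float32))
    return dict(c=(round(cx/1000,4),round(cy/1000,4)),wh=(round(w,1),round(h,1)),a=round(a,1),z=round(float(np.median(P[:,2])),4),n=len(P))
def R(yaw):  # tool down, tool x along yaw; y axis is x rotated -90deg
    c,s=np.cos(yaw),np.sin(yaw); return np.array([[c,s,0],[s,-c,0],[0,0,-1.]])
E
python3 - <<'E'
from h import *
f=np.load("top0.npz"); p,W=cloud("top",(f["p"],f["d"]))
print("org",rect(W,.069,.085,(.607,-.43),.08))
print("pad",rect(W,.048,.062,(.545,-.39),.06))
print("bed",rect(W,.007,.021,(.48,-.18),.13))
print("arm",rect(W,.076,.092,(.449,-.16),.06))
print("knob",rect(W,.11,.14,(.449,-.16),.05))
print(manip.current_tcp_rot().round(2).tolist()); k=manip.get_calibration("wrist"); print((-k["R"].T@k["t"]).round(3),k["R"].round(2).tolist(),k["camera_matrix"][0])
E
```

```text
org {'c': (0.6124, -0.43), 'wh': (85.8, 90.8), 'a': 56.5, 'z': 0.0748, 'n': 1978}
pad {'c': (0.556, -0.3923), 'wh': (62.2, 54.8), 'a': 57.1, 'z': 0.056, 'n': 866}
bed {'c': (0.4773, -0.1828), 'wh': (80.6, 159.9), 'a': 51.3, 'z': 0.0138, 'n': 2462}
arm {'c': (0.4319, -0.1587), 'wh': (28.6, 53.6), 'a': 19.9, 'z': 0.0776, 'n': 187}
knob {'c': (0.4501, -0.1609), 'wh': (14.9, 47.6), 'a': 24.7, 'z': 0.1267, 'n': 226}
[[0.92, 0.39, 0.0], [0.39, -0.92, -0.0], [0.0, 0.0, -1.0]]
[ 0.28  -0.48   0.375] [[0.39, -0.92, -0.0], [-0.88, -0.37, 0.29], [-0.26, -0.11, -0.96]] [334.27045946   0.         278.30023205]
```

Run:
```python
from h import *
a=np.deg2rad(147.0); u=np.array([np.cos(a),np.sin(a),0])
g=np.array([.556,-.3923,0])-.003*u; Q=R(a-np.pi)
at=lambda z,s=0:g+u*s+[0,0,z]
manip.move_ptp(at(.15),Q); manip.move_l(at(.037),max_speed=.12)
print(manip.current_qpos().round(2),manip.current_force().round(1))
manip.set_gripper(0.3,effort=70)
print("w",manip.current_grip_width(),manip.current_grip_force())
manip.move_l(at(.039),max_speed=.05)
manip.move_l(at(.039,.11),max_speed=.1)
print("w",manip.current_grip_width(),manip.current_force().round(1),manip.current_time())
manip.move_l(at(.085,.11)); p,d=manip.grab_frame("wrist"); cv2.imwrite("pics/w1.png",p[:,:,::-1])
p,W=cloud("top"); cv2.imwrite("pics/t1.png",p[:,:,::-1])
print(manip.look_for("top","pad_mid")[:2], manip.current_ee_pos())
```

```text
[-0.68  0.81  1.39 -0.    0.94  1.46] [ 0.7 -0.7 -0.2]
w 0.706592121905854 73.93857479095459
w 0.7042432583194899 [-0.7 -0.2 -0.7] 5.4333
[] [ 0.46578659 -0.33362547  0.08383303]
```

View pics/w1.png

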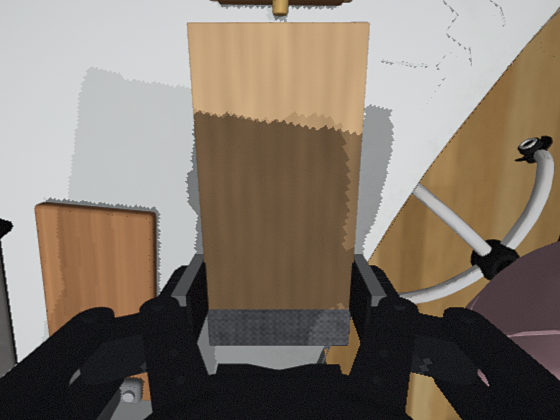

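```bash
cat >> h.py <<'E'
PA=np.deg2rad(141.3); PX=np.array([np.cos(PA),np.sin(PA),0]); PY=np.array([-PX[1],PX[0],0]); PO=np.array([.4812,-.1859,0])
def press(x,y,z): return PO+PX*x+PY*y+[0,0,z]
def topress(W): D=W-PO; return np.stack([D@PX,D@PY,D[...,2]],-1)
def padpose(W,z0,z1,c,r=.1):
    m=(W[...,2]>z0)&(W[...,2]<z1)&(np.hypot(W[...,0]-c[0],W[...,1]-c[1])<r)
    P=topress(W[m])*1000; A=np.c_[P[:,:2],np.ones(len(P))]
    k=np.linalg.lstsq(A,P[:,2],rcond=None)[0]
    return np.rad2deg(k[:2]).round(2),k[2].round(2),cv2.minAreaRect(P[:,:2].astype(np.float32)),len(P)
E
python3 - <<'E'
from h import *
e=manip.current_ee_pos(); a=np.deg2rad(147.0); u=np.array([np.cos(a),np.sin(a),0])
p,W=cloud("wrist"); 
D=W-e; f=np.stack([D@u,D@np.array([-u[1],u[0],0]),D[...,2]],-1)
m=(abs(f[...,1])<.03)&(f[...,2]>-.015)&(f[...,2]<.035)&(f[...,0]<-.015)&(f[...,0]>-.13)
P=f[m]; k=np.linalg.lstsq(np.c_[P[:,0],np.ones(len(P))],P[:,2],rcond=None)[0]
print("pitch deg",np.rad2deg(k[0]),"top z rel tcp",k[1],"tail",np.percentile(P[:,0],[.2,1]))
m2=m|((abs(f[...,1])<.025)&(f[...,2]>.008)&(f[...,2]<.03)&(f[...,0]<.06)); print("head",np.percentile(f[m2][:,0],[99,99.8]))
E
```

```text
pitch deg 0.07126815430943188 top z rel tcp 0.01838860220706637 tail [-0.09974664 -0.09921248]
head [0.02753273 0.02949458]
```

Run:
```python
from h import *
Q=R(PA-np.pi)
manip.move_l(press(-.031,0,.085),Q,max_speed=.12)
manip.move_l(press(-.031,0,.018),max_speed=.1)
e=manip.current_ee_pos(); print(topress(e).round(4))
p,W=cloud("top"); cv2.imwrite("pics/t2.png",p[200:330,150:330][:,:,::-1].repeat(4,0).repeat(4,1))
print(padpose(W,.028,.046,press(-.08,0,0),.06))
z=.0165
while z>.0085 and manip.current_force()[2]<3:
    manip.move_l(press(-.031,0,z),max_speed=.03); print(round(z,4),manip.current_ee_pos()[2].round(4),manip.current_force().round(1)); z-=.001
print(manip.current_time())
```

```text
[-0.0313 -0.      0.0184]
(array([-0.41, -0.05]), np.float64(34.81), ((-123.43047332763672, 2.7314414978027344), (68.0538330078125, 28.353775024414062), 71.91625213623047), 131)
0.0165 0.0168 [-0.5 -0.1 -1.5]
0.0155 0.0155 [-0.4  0.5 -0.7]
0.0145 0.0144 [ 0.2 -0.   0. ]
0.0135 0.0134 [ 0.5 -0.7 -0.2]
0.0125 0.0125 [ 0.2 -0.4 -0.2]
0.0115 0.0124 [-3.7  1.6 14.5]
9.7333
```

View pics/t2.png

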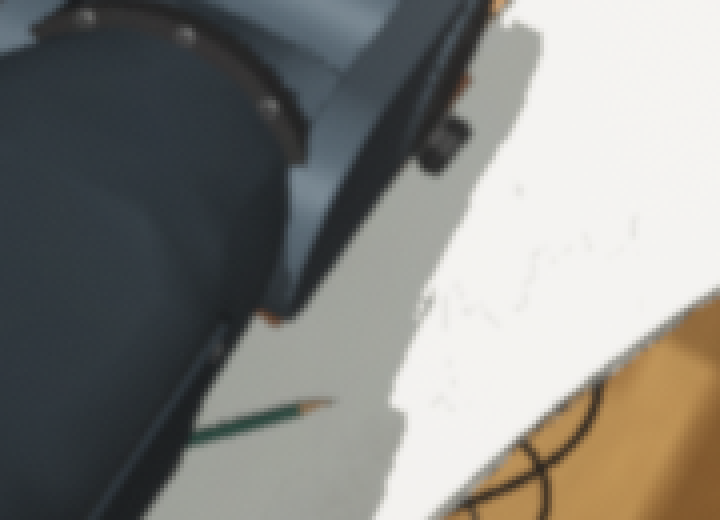

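Run:
```python
from h import *
manip.move_l(press(-.031,0,.0125),max_speed=.03); print(manip.current_force().round(1))
manip.set_gripper(1.0); manip.move_l(press(-.031,0,.13)); manip.move_l(press(-.11,0,.15))
p,W=cloud("wrist"); cv2.imwrite("pics/w2.png",p[:,:,::-1]); np.save("w2.npy",W)
print(padpose(W,.022,.036,press(-.065,0,0)))
print(manip.look_for("wrist","pad_tail")[:1],manip.current_time())
```

```text
[-1.6  0.9  2.8]
(array([ 0.34, -1.29]), np.float64(31.41), ((-49.90782165527344, -17.369762420654297), (162.28330993652344, 100.25086212158203), 0.1700378805398941), 11210)
[{'at': [0.5361, -0.2329, 0.0286], 'confidence': 0.68}] 12.0833
```

View pics/w2.png

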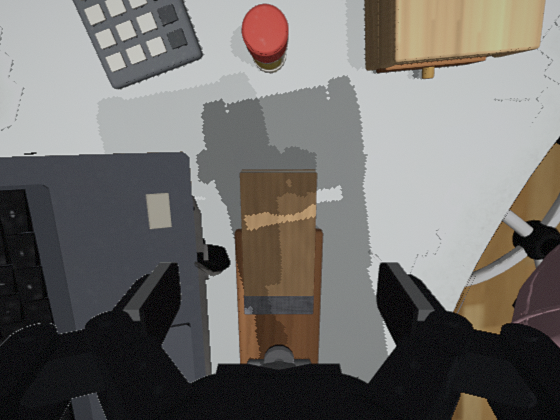

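Run:
```python
from h import *
W=np.load("w2.npy"); F=topress(W)*1000
def lines(m,nm):
    P=F[m]; r=[]
    for lo in range(int(P[:,0].min())//10*10,int(P[:,0].max()),20):
        q=P[(P[:,0]>=lo)&(P[:,0]<lo+20)]
        if len(q)>60: r.append((lo+10,*np.percentile(q[:,1],[.5,99.5]).round(1)))
    print(nm,"x",np.percentile(P[:,0],[.3,99.7]).round(1),r)
lines((abs(F[...,1])<42)&(F[...,2]>25)&(F[...,2]<35)&(F[...,0]<10),"pad")
lines((abs(F[...,1])<50)&(F[...,2]>9)&(F[...,2]<18)&(F[...,0]<10)&(F[...,0]>-90),"bed")
m=(F[...,1]<-42)&(F[...,1]>-75)&(F[...,2]>6)&(F[...,0]<0)&(F[...,0]>-140)&(F[...,2]<60)
print("obst",np.c_[np.percentile(F[m],[1,50,99],axis=0)].round(0).tolist(),m.sum())
m=(abs(F[...,1])<28)&(F[...,2]>25)&(F[...,2]<35)&(F[...,0]<-5); P=F[m]
print(np.linalg.lstsq(np.c_[P[:,:2],np.ones(len(P))],P[:,2],rcond=None)[0])
```

```text
pad x [-207.6   -2. ] [(-130, np.float64(-29.2), np.float64(31.5)), (-110, np.float64(-29.4), np.float64(31.9)), (-90, np.float64(-29.4), np.float64(31.9)), (-70, np.float64(-29.3), np.float64(31.8)), (-50, np.float64(-29.2), np.float64(32.1)), (-30, np.float64(-29.0), np.float64(32.0)), (-10, np.float64(-29.5), np.float64(32.6))]
bed x [-75.    9.9] [(-70, np.float64(-37.7), np.float64(40.8)), (-50, np.float64(-38.3), np.float64(41.4)), (-30, np.float64(-38.1), np.float64(41.6)), (-10, np.float64(-38.1), np.float64(41.3)), (10, np.float64(-37.4), np.float64(41.8))]
obst [[-138.0, -75.0, 22.0], [-66.0, -67.0, 53.0], [-2.0, -44.0, 59.0]] 4129
[2.98056211e-03 1.22156873e-04 3.10998748e+01]
```

Run:
```python
from h import *
manip.set_gripper(.86)
manip.move_l(press(-.108,.0003,.06)); manip.move_l(press(-.108,.0003,.0125),max_speed=.08)
print(manip.current_force().round(1)); manip.set_gripper(.3,effort=50); print(manip.current_grip_width(),manip.current_force().round(1))
manip.move_l(press(-.054,.0003,.0125),max_speed=.06); print(manip.current_force().round(1))
x=-.053
while x<-.040:
    manip.move_l(press(x,.0003,.0125),max_speed=.03); f=manip.current_force(); print(round(x,4),topress(manip.current_ee_pos())[0].round(4),(f@PX).round(1),f[2].round(1))
    if f@PX<-6: break
    x+=.001
print(manip.current_time())
```

```text
[-0.4 -1.7  0.8]
0.7069593226447168 [-0.2  0.2  5.3]
[ 0.5 -1.1 11.7]
-0.053 -0.0543 -3.0 9.0
-0.052 -0.0533 -3.4 9.1
-0.051 -0.0524 -5.2 9.0
-0.05 -0.0514 -3.4 9.5
-0.049 -0.0505 -3.7 8.5
-0.048 -0.0494 -3.4 7.2
-0.047 -0.0484 -3.7 9.0
-0.046 -0.0475 -4.8 9.7
-0.045 -0.0474 -8.9 2.6
17.4167
```

Run:
```python
from h import *
manip.dwell(.2); print((manip.current_force()@PX).round(1))
manip.set_gripper(.86); manip.move_l(press(-.047,.0003,.13)); manip.move_l(press(-.09,0,.19)); 
p,W=cloud("wrist"); cv2.imwrite("pics/w3.png",p[:,:,::-1]); F=topress(W)*1000
P=F[(abs(F[...,1])<36)&(F[...,2]>25)&(F[...,2]<36)&(F[...,0]<20)&(F[...,0]>-90)]
B=F[(abs(F[...,1])<46)&(F[...,2]>9)&(F[...,2]<18)&(F[...,0]<20)&(F[...,0]>-90)]
print("tail",np.percentile(P[:,0],[.5]),"bedend",np.percentile(B[:,0],[.5]))
for lo in(-65,-45,-25,-5):
  print(lo,[np.percentile(q[(q[:,0]>=lo)&(q[:,0]<lo+20)][:,1],[.5,99.5]).round(1).tolist() for q in(P,B)])
print(rect(W,.11,.14,press(.04,0,0),.04),manip.current_time())
```

```text
-9.5
tail [-70.01424643] bedend [-75.09659551]
-65 [[-29.2, 31.9], [-38.3, 41.5]]
-45 [[-29.1, 32.3], [-38.0, 41.4]]
-25 [[-29.3, 31.9], [-38.2, 41.6]]
-5 [[-29.2, 32.2], [-38.2, 41.7]]
{'c': (0.4585, -0.1705), 'wh': (30.9, 12.7), 'a': 85.7, 'z': 0.1214, 'n': 556} 19.525
```

View pics/w3.png

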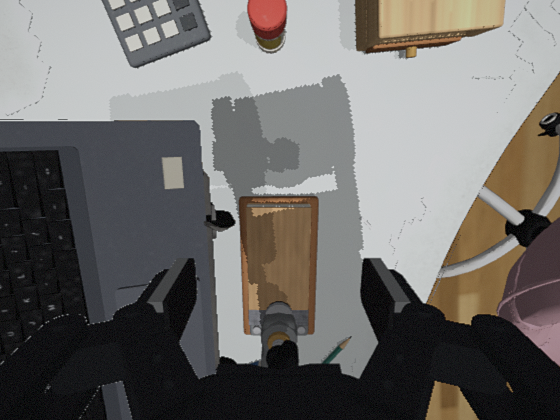

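```bash
cat >> h.py <<'E'
K0=press(.040,0,0)
def kz(th): return .101-.012*th/(2*np.pi)
def tyaw():
    r=manip.current_tcp_rot(); return np.arctan2(r[1,0],r[0,0])
def knobang(): return (PA-tyaw())%np.pi
def turn(a,b,off=0,step=.4):
    n=int(np.ceil((b-a)/step))
    for t in np.linspace(a,b,n+1)[1:]:
        manip.move_l(K0+[0,0,kz(t)],R(PA-t+off)); 
        print(round(t,3),knobang().round(3),manip.current_force().round(1),manip.current_ft_torque()[2].round(2),manip.current_grip_width().round(3))
E
python3 - <<'E'
from h import *
th=.464
manip.move_l(press(-.09,0,.24)); manip.set_gripper(.5)
manip.move_ptp(K0+[0,0,.2],R(PA-th)); print(manip.current_qpos().round(2))
manip.move_l(K0+[0,0,kz(th)],max_speed=.12); print(manip.current_force().round(1))
manip.set_gripper(0,effort=50); print(manip.current_grip_width(),manip.current_force().round(1),manip.current_ft_torque().round(2))
t=manip.current_time(); turn(th,th+.4); print(manip.current_time()-t,manip.current_time())
E
```

```text
[-0.44  0.26  1.87 -0.    1.02 -0.87]
[-0.6  0.1  0.5]
0.20932170025512922 [-4.5 -1.6  8.2] [-0.26  0.85  0.02]Traceback (most recent call last):
  File "<stdin>", line 7, in <module>
  File "h.py", line 37, in turn
    print(round(t,3),knobang().round(3),manip.current_force().round(1),manip.current_ft_torque()[2].round(2),manip.current_grip_width().round(3))
                                                                                                             ^^^^^^^^^^^^^^^^^^^^^^^^^^^^^^^^
AttributeError: 'float' object has no attribute 'round'
```

```bash
sed -i 's/manip.current_grip_width().round(3)/round(float(manip.current_grip_width()),3)/' h.py
python3 - <<'E'
from h import *
print(knobang(),manip.current_time(),manip.current_force().round(1),manip.current_ft_torque().round(2))
turn(.864,2.5)
p,W=cloud("scene"); cv2.imwrite("pics/s4.png",p[150:290,150:350][:,:,::-1].repeat(4,0).repeat(4,1)); print(manip.current_time(),manip.current_qpos().round(2))
E
```

```text
0.6645106701499734 24.35 [-4.6 -2.4  7. ] [-0.32  0.89 -0.11]
1.191 1.191 [-5.3 -2.4  8.4] -0.11 0.208
1.518 1.519 [-5.7 -2.6  8.4] -0.12 0.211
1.846 1.846 [-5.8 -1.8  8.9] -0.1 0.211
2.173 2.173 [-6.5 -1.4  9.9] -0.11 0.211
2.5 2.5 [-5.3 -1.3  9. ] -0.12 0.205
26.975 [-0.44  0.42  1.95 -0.    0.77  1.16]
```

Run:
```python
from h import *
t=2.5
manip.set_gripper(.5); manip.move_l(K0+[0,0,.17])
manip.move_ptp(K0+[0,0,.17],R(PA-t+np.pi)); 
manip.move_l(K0+[0,0,kz(t)],max_speed=.12); print(knobang(),manip.current_qpos().round(2))
manip.set_gripper(0,effort=50); print(manip.current_ft_torque()[2],manip.current_force().round(1))
turn(t,4.451,np.pi)
manip.dwell(.3); print(knobang()+np.pi,manip.current_time())
manip.set_gripper(.5); manip.move_l(K0+[0,0,.19]); 
manip.move_l(press(-.07,0,.23)); manip.move_ptp(press(-.13,0,.24),R(PA-np.pi))
p,W=cloud("wrist"); cv2.imwrite("pics/w5.png",p[:,:,::-1]); F=topress(W)*1000
P=F[(abs(F[...,1])<36)&(F[...,2]>25)&(F[...,2]<36)&(F[...,0]<20)&(F[...,0]>-90)]
print("tail",np.percentile(P[:,0],[.5]),np.percentile(P[:,1],[.5,99.5]))
print(manip.look_for("wrist","knob_grip")[:1],manip.look_for("wrist","foot_face")[:1])
manip.move_j([-1.257,.351,1.652,0,1.139,-.085])
p,W=cloud("top"); cv2.imwrite("pics/t5.png",p[200:310,150:310][:,:,::-1].repeat(5,0).repeat(5,1))
k=rect(W,.105,.135,K0,.05); print("knob",k)
F=topress(W)*1000; P=F[(abs(F[...,1])<36)&(F[...,2]>25)&(F[...,2]<36)&(F[...,0]<-5)&(F[...,0]>-90)]
print(np.percentile(P[:,0],[.5]),np.percentile(P[:,1],[.5,99.5]),np.median(P[:,2]),manip.current_time())
for n in("eraser","glue_stick"):print(manip.look_for("top",n)[:1])
```

```text
2.5000766674890342 [-0.44  0.42  1.95  0.    0.77 -1.98]
0.018965388569260454 [-1.1  0.2  6. ]
2.89 2.89 [-3.3 -2.2  6.1] -0.08 0.207
3.28 0.139 [-3.2 -3.8  6.9] -0.07 0.204
3.671 0.529 [-4.7 -4.7  6.3] -0.08 0.208
4.061 0.919 [-6.7 -4.8  7.9] -0.07 0.206
4.451 1.309 [-7.3 -4.7  9.3] -0.03 0.209
4.450714395015915 34.775
tail [-69.85621107] [-28.92687294  32.13111355]
[{'at': [0.4544, -0.1662, 0.106], 'confidence': 0.78}] [{'at': [0.4558, -0.1652, 0.0385], 'confidence': 0.61}]
knob {'c': (0.4498, -0.1611), 'wh': (47.0, 13.8), 'a': 65.2, 'z': 0.1196, 'n': 203}
[-69.65808415] [-31.05090961  30.374028  ] 29.732347404623447 40.2833
[{'at': [0.3816, -0.0734, 0.0105], 'confidence': 0.48}]
[{'at': [0.6475, -0.3145, 0.0846], 'confidence': 0.65}]
```

View pics/t5.png

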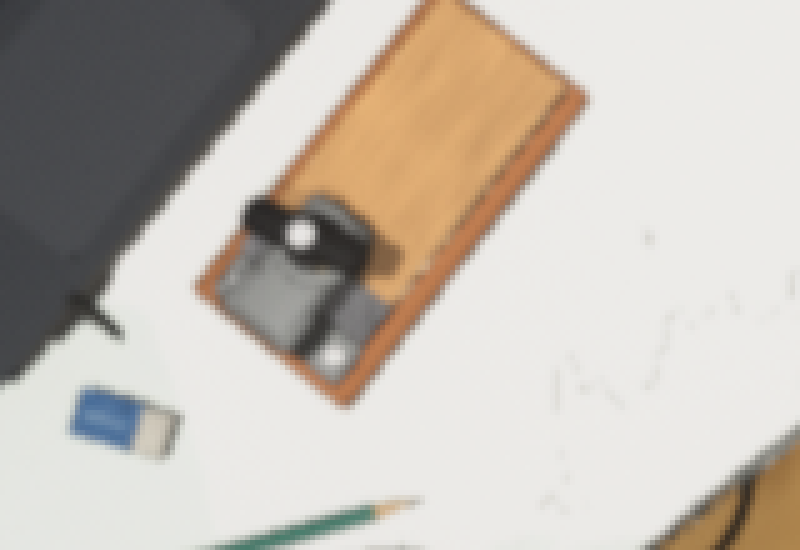

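```bash
python3 -c "
from bench import manip
print(manip.sign_off())"
```

```text
the job is handed in; nothing more can be done
None
```

The job is handed in after about 40 s: the pad lies flat, square and centred on the bed with its bound end against the column, and the knob is at about 4.45 rad. That angle is worked out from the dimensions as first touch plus a quarter turn; I didn't measure the touch or the spring. The glue stick and eraser were not moved.

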